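# Load a stamp block into the curing station and shut its guard

## Task

Put the yellow-faced stamp block in the light-curing station for curing: lift the amber guard by its red bar and tip it back past upright so that it rests open on its stop, set the block down gently inside the black rim of the tray, flat, yellow face up and with its long side along the tray's long side, and let go. Then lower the guard by hand until it is fully shut, without letting it drop. Leave the other blocks and things on the table where they are.

Things in the scene. Friction and masses are not known exactly. Their poses are not given: they have to be found in the camera images.
- yellow_centre (a point): Yellow-faced stamp block, the one to cure: 70 x 44 x 40 mm tall (34 mm of pale wood with a 6 mm yellow face on top), about 90 g, standing loose on the table. The point is the block's centre, 20 mm above its underside; x along the 70 mm side, y along the 44 mm side, z up.
- red_centre (a point): Red-faced stamp block, leave alone: 70 x 44 x 40 mm tall (34 mm of pale wood with a 6 mm red face on top), about 90 g, standing loose on the table. The point is the block's centre, 20 mm above its underside; x along the 70 mm side, y along the 44 mm side, z up.
- blue_centre (a point): Blue-faced stamp block, leave alone: 70 x 44 x 40 mm tall (34 mm of pale wood with a 6 mm blue face on top), about 90 g, standing loose on the table. The point is the block's centre, 20 mm above its underside; x along the 70 mm side, y along the 44 mm side, z up.
- yellow_block: The same yellow-faced block, with origin at the centre of its underside.
- tray (a point): Centre of the station's tray floor, 50 mm above the table. The floor is 60 mm (along x) by 86 mm (along y), inside a black rim 6 mm high and 5 mm wide, so the block has 8 mm of play on each side when its long side lies along y. Axes: -x towards the station's front, where the guard's red bar is when shut, +x towards the hinge, z up.
- station: The fixed light-curing station: a white open-topped chamber 175 mm (x) by 210 mm (y), walls 8 mm thick rising to 100 mm above the table, with the tray in its middle. Clear space inside, from the tray's centre: x -77 to +82 mm, y -97 to +97 mm. Origin on the table right under the tray's centre; axes as the tray's.
- hinge (a point): Middle of the guard's hinge line, 102 mm above the table, at the back of the station, 85 mm in +x from the tray's centre. Its axes are those of the station and do not turn with the guard; the hinge line runs along y.
- guard (a joint): Angle of the amber guard: 0 fully shut (lying flat on the chamber), pi/2 upright, 1.8 at its stop, fully open. Let go past upright, it falls back and rests on the stop by itself; let go before, it falls shut. The hinge is nearly free, lightly damped; the guard weighs about 0.4 kg, and some 3 N at the bar lifts it.
- guard_bar (a point): Middle of the guard's red grip bar, round, 14 mm thick, parallel to the hinge line (y), moving with the guard. When shut it lies 209 mm in -x of the hinge and 106 mm above the table. Free over its middle 132 mm, between two thin arms; a 36 mm open gap parts it from the panel's edge; free below and in front. Pinched from above, it turns between the fingers as the guard swings.
- paint_bottle: Blue paint bottle, 60 mm wide, 160 mm tall, origin at the centre of its underside; leave alone.
- brush_cup: White cup, 80 mm wide, 100 mm tall, origin at the centre of its underside; leave alone.
- sponge_block: Yellow foam block, 110 x 70 x 40 mm, origin at the centre of its underside; leave alone.
- ink_jar: Amber ink jar, 64 mm wide, 70 mm tall, origin at the centre of its underside; leave alone.
- palette_knife: Palette knife lying flat on the table along its x axis, origin on its underside; leave alone.
Mind the look-alikes: they are no part of the job. What is shaped like the yellow_block but purple or turquoise is not meant.

How it is judged:
On the way, in this order (a step that is already met when the one before it is completed fails the run):
1. the guard is tipped back past upright and rests open (value of joint guard above 1.66 rad), for 0.2 s.
2. the yellow-faced block lies flat inside the tray's rim, face up, let go, with the guard still open (x of yellow_centre in the frame of tray between -0.011 and 0.011 m and y of yellow_centre in the frame of tray between -0.011 and 0.011 m and z of yellow_centre in the frame of tray between 0.01 and 0.024 m and angle between yellow_centre's own z axis and vertical below 0.08 rad and linear speed of yellow_block below 0.02 m/s and contact force between the fingers and yellow_block below 0.3 N and value of joint guard above 1.5 rad), for 0.2 s.
At the end, for the whole second after the job is handed in: The guard is fully shut (joint below 0.04 rad) and still, and the yellow-faced block rests let go inside the tray's rim: centre within 11 mm of the tray's centre in each direction, underside on the tray floor, face up within 0.08 rad (x of yellow_centre in the frame of tray between -0.011 and 0.011 m and y of yellow_centre in the frame of tray between -0.011 and 0.011 m and z of yellow_centre in the frame of tray between 0.01 and 0.024 m and angle between yellow_centre's own z axis and vertical below 0.08 rad and linear speed of yellow_block below 0.02 m/s and contact force between the fingers and yellow_block below 0.3 N and value of joint guard below 0.04 rad and velocity of joint guard below 0.05 rad/s); the robot touches nothing.
It fails at once if the guard was let drop (closing faster than 3 rad/s) (velocity of joint guard below -3 rad/s).
It fails at once if the block was dropped into the tray (faster than 0.7 m/s just above it) (z of yellow_centre in the frame of tray between 0 and 0.05 m and horizontal distance between yellow_centre and tray below 0.04 m and linear speed of yellow_block above 0.7 m/s).
It fails at once if another thing on the table was moved by more than 30 mm (distance of any of red_centre, blue_centre, paint_bottle, brush_cup, sponge_block, ink_jar, palette_knife from where it was at the start of the episode above 0.03 m).
It also fails if it takes over 72 s, if anything falls off the work surface, if the arm or the gripper's body presses on something with over 40 N, if the wrist force passes 120 N, or if a joint passes its speed limit or range.

## Robot

A 7-joint arm with a two-finger parallel gripper is mounted at the origin on the work surface. World frame = base frame: x ahead of the robot, y to its left, z up, the work surface at z = 0. Lengths are in m, angles in rad, forces in N, time in s.
With the tool pointing down it reaches from about 0.425 to 0.875 m from the base axis. Payload 4.7 kg.
Tool frame: the origin (TCP) lies on the centre line of the jaws, within the pads' length; the fingertips stand 14 mm ahead of it and the grasp point (between the pads) lies 5 mm behind it; z points along the fingers, x is the direction in which the jaws open and shut, and the axes are right-handed (so a half turn about z gives the same grasp; the last joint's range is limited). The gripper opens to 87 mm and grips with 3 to 60 N. Pads are 19 mm wide; open, the fingers measure 117 mm over their backs; the gripper's body (75 mm by 190 mm) begins 51 mm behind the grasp point.
Start: joints at [-1.104, 0.321, -0.07, 1.45, 0.023, 1.371, -0.057], TCP at [0.284, 0.585, 0.237] pointing down, gripper open.
Joint ranges: [-2.86, 2.86], [-0.3, 2.09], [-1.38, 1.24], [0.06, 2.45], [-1.56, 4.7], [0.09, 2.05], [-2.69, 2.69]. Speed limits (rad/s): [2.57, 2.57, 3.14, 3.14, 3.14, 3.14, 3.14].

## Interface

Orientations are given as a rotation vector (axis times angle).
In Python, from bench import ctrl gives the robot as it stands.
- The arm moves only by the tool drive_tool, never from a script. Its argument "rows" is a list that holds one entry, the list of rows, each a list of 5 numbers: the shift along the tool's x, y, z scaled (see below), then the turn about the tool's z scaled (see below), then the closure in counts, from 0 (fully open) to 255 (shut). In form: [[[dx, dy, dz, spin, jaw], ...]]. A call has 1 to 20 rows; each row is the pose to reach, as a shift and turn from the pose commanded when the call began, along the tool's axes at that moment, turning the shorter way round; what a row does not reach only later rows make up. The controller multiplies each number of a shift by 300 mm and each number of a turn by pi rad. A row lasts 1/8 s, in which the tool goes at most 62.5 mm and 10.7 degrees, less where a joint would pass 70% of its speed; a pose out of reach is approached as far as the arm can. A call with a number of a shift or a turn outside -1 to 1 is refused whole. A call with a gripper value outside its range is refused whole. The fingers move at their own pace and stop on an object; "grip_force" is the grip in N (left out, the last holds). Time passes only in rows, so rows that repeat a pose let the fingers close. It gives the time, the measured TCP pose, the force and the opening at its end, in the units of the state.
- ctrl.get_state(): the state, without advancing time (a new reading comes with each control period).
- ctrl.get_image(name): name is "scene" or "top" or "wrist"; returns a dict with "img" (384x512x3 uint8, blue, green, red), "camera_matrix" (3x3 intrinsics, pixels), "R" (3x3) and "t" (3): a world point X has camera coordinates R X + t. Camera axes: x right, y down, z forward; pixel columns grow to the right and rows downward; lengths in m; the calibration is good to about 2 mm. A picture is of the moment at which its call begins. There is no depth.
- ctrl.close_job(): hands the job in, once; it reports no verdict.
The state is a dict: "time": time; "joint_positions": joint angles; "qd": joint speeds; "joint_torque": joint torques, N m; "position": TCP position; "tool_rot": TCP orientation; "ft_force": force on the tool from outside, world axes, zero at the start; "torque": the same for the moment, N m; "grip_width": opening from 0.0 (shut) to 1.0 (fully open).
Only numpy, scipy, OpenCV 4.12 (cv2) and the standard library are available. Lean on these libraries where they do the work, as an engineer would, in place of code of your own. Each camera call takes 0.05 s, during which the arm holds its last target.

## Working session

There is one attempt and no reset: what is moved stays moved. The work goes in short steps, Python scripts to look and compute and a tool call to move; the robot and the scene stay as the last step left them, time stands still between calls to the robot, and variables do not carry over. Pictures are saved under pics/ and viewed, and the job is handed in when it is done.

Besides the shell and the picture viewer there is one more tool, called after "Request:" by a JSON object that holds its "method" and its "body", one argument or row to a line. drive_tool: Moves the arm, as the interface text tells. Its arguments: {"type":"object","properties":{"rows":{"type":"array"},"grip_force":{"type":"number"}},"required":["rows"]}

```bash
ls; mkdir -p pics
python3 - <<'E'
from bench import ctrl
import cv2,pickle
s=ctrl.get_state()
for k in s: print(k,s[k])
for n in ["scene","top","wrist"]:
    d=ctrl.get_image(n); cv2.imwrite(f"pics/{n}0.png",d["img"]); pickle.dump(d,open(f"pics/{n}0.pkl","wb"))
    print(n,d["camera_matrix"],d["R"],d["t"])
E
```

```text
pics
time 0.0
joint_positions [-1.10390829  0.3218287  -0.07005476  1.45167296  0.02262604  1.37076839
 -0.05689629]
qd [-7.89393548e-04 -1.73488115e-04 -9.47506343e-06 -9.82250294e-04
  2.52042062e-04 -6.04350113e-05 -3.75041543e-04]
joint_torque [-8.55374419e-04 -4.91280127e+01 -4.04374329e-01 -3.12531495e+01
 -6.39276300e-02  4.36198991e-02  1.83174243e-04]
position [0.28420068 0.5840028  0.23545857]
tool_rot [ 2.66243818e+00  1.66554347e+00 -2.40183535e-03]
ft_force [0.76928577 0.61394901 0.71370049]
torque [0.0155074  0.00202299 0.02347665]
grip_width 1.000482169986807
scene [[496.2352536    0.         257.30159917]
 [  0.         496.2352536  185.88788019]
 [  0.           0.           1.        ]] [[-0.4852581   0.87434107  0.00722954]
 [ 0.73706755  0.41349154 -0.53456166]
 [-0.47037857 -0.25407172 -0.84509855]] [ 0.15552441 -0.42768696  1.92866398]
top [[359.57423085   0.         253.18165342]
 [  0.         359.57423085 192.03355127]
 [  0.           0.           1.        ]] [[-0.0112428  -0.99944574 -0.03133378]
 [-0.987097    0.0160985  -0.15931213]
 [ 0.15972826  0.02913837 -0.98673089]] [0.13749734 0.58963208 0.99648747]
wrist [[278.3201485    0.         256.37397083]
 [  0.         278.3201485  191.71689369]
 [  0.           0.           1.        ]] [[ 0.4376041   0.89916586 -0.00184709]
 [ 0.86360995 -0.41972609  0.27929887]
 [ 0.25036074 -0.12381749 -0.96020244]] [-0.64866792 -0.03265701  0.39146724]
```

View pics/scene0.png

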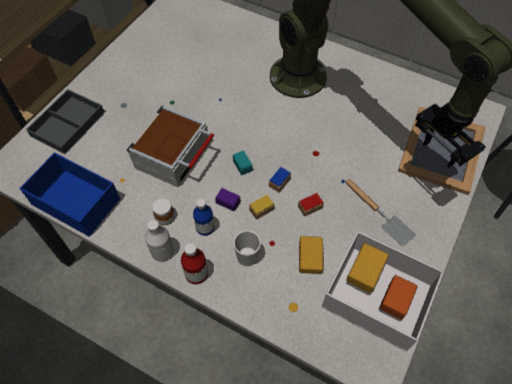

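View pics/top0.png

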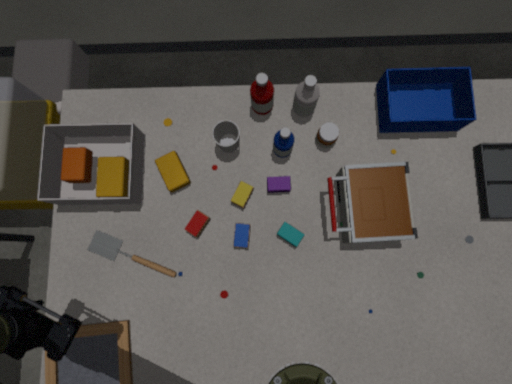

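View pics/wrist0.png

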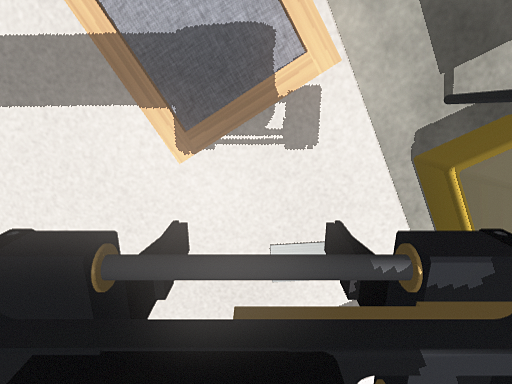

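The station is on the robot's right, with its red bar towards +y (top-view pixel 332,204). The yellow block is at (242,194), the red block at (197,223), the blue at (242,236), and the purple look-alike at (279,184). I'll measure these next.

```bash
cat > h.py <<'E'
import numpy as np,cv2,pickle
from bench import ctrl
def shot(n,tag):
    d=ctrl.get_image(n); cv2.imwrite(f"pics/{n}{tag}.png",d["img"]); pickle.dump(d,open(f"pics/{n}{tag}.pkl","wb")); return d
def load(n,tag): return pickle.load(open(f"pics/{n}{tag}.pkl","rb"))
def ray(d,uv):
    K=d["camera_matrix"];R=d["R"];t=np.ravel(d["t"])
    uv=np.atleast_2d(np.asarray(uv,float))
    w=(np.c_[uv,np.ones(len(uv))]@np.linalg.inv(K).T)@R
    return -R.T@t,w
def onz(d,uv,z):
    c,w=ray(d,uv); return c+w*((z-c[2])/w[:,2])[:,None]
def proj(d,X):
    X=np.atleast_2d(X); p=(X@d["R"].T+np.ravel(d["t"]))@d["camera_matrix"].T; return p[:,:2]/p[:,2:]
def blobs(d,lo,hi,amin=40):
    hsv=cv2.cvtColor(d["img"],cv2.COLOR_BGR2HSV); m=cv2.inRange(hsv,np.array(lo),np.array(hi))
    cs,_=cv2.findContours(m,cv2.RETR_EXTERNAL,cv2.CHAIN_APPROX_NONE)
    return [c for c in cs if cv2.contourArea(c)>amin]
def rect_on(d,c,z):
    P=onz(d,c[:,0,:],z)[:,:2].astype(np.float32); r=cv2.minAreaRect(P*1000)
    return r,cv2.boxPoints(r)
E
python3 - <<'E'
from h import *
for n in ["top","scene"]:
    d=load(n,"0")
    for nm,lo,hi,z in [("yel",(20,120,90),(34,255,255),.04),("blue",(105,140,80),(125,255,255),.04),("red",(170,140,80),(180,255,255),.04),("red0",(0,180,80),(5,255,255),.04),("redbar",(170,140,60),(180,255,255),.106)]:
        for c in blobs(d,lo,hi,30):
            r,b=rect_on(d,c,z); print(n,nm,cv2.minAreaRect(c)[0],"mm",np.round(r[0]),np.round(r[1]),round(r[2],1))
for n,box in [("top",(310,150,430,250)),("scene",(120,100,220,190))]:
    d=load(n,"0"); x0,y0,x1,y1=box
    im=cv2.resize(d["img"][y0:y1,x0:x1],None,fx=6 if n=="top" else 6,fy=6,interpolation=cv2.INTER_CUBIC); cv2.imwrite(f"pics/z{n}.png",im)
E
```

```text
top yel (241.7000274658203, 193.60000610351562) mm [589. 163.] [42. 65.] 62.2
top yel (109.5, 176.5) mm [648. 559.] [ 82. 120.] 89.4
top yel (171.40000915527344, 170.30001831054688) mm [663. 373.] [105.  68.] 26.5
top yel (167.5, 121.5) mm [815. 389.] [23. 22.] 1.5
top blue (241.10975646972656, 235.01217651367188) mm [468. 166.] [37. 62.] 83.4
top blue (421.38433837890625, 94.45032501220703) mm [ 885. -380.] [196. 168.] 89.8
top red0 (196.15380859375, 223.26919555664062) mm [504. 297.] [38. 63.] 56.3
top red0 (331.67034912109375, 203.98403930664062) mm [555. -98.] [152.   9.] 2.6
scene yel (292.5000305175781, 307.0000305175781) mm [845. 404.] [22. 23.] 73.5
scene yel (367.891845703125, 265.3770751953125) mm [622. 541.] [ 79. 122.] 90.0
scene yel (310.5, 253.5) mm [670. 376.] [108.  68.] 25.0
scene yel (261.4764099121094, 203.9575653076172) mm [594. 166.] [41. 66.] 61.3
scene blue (201.2730712890625, 215.16537475585938) mm [721.  21.] [38. 54.] 12.1
scene blue (279.6000061035156, 176.20001220703125) mm [472. 167.] [38. 65.] 84.1
scene blue (65.82054138183594, 185.8262939453125) mm [ 843. -418.] [166. 249.] 0.0
scene red0 (191.1470947265625, 262.4117736816406) mm [870.  80.] [46. 63.] 14.3
scene red0 (310.6237487792969, 201.77833557128906) mm [510. 299.] [37. 63.] 56.0
scene red0 (200.70291137695312, 149.79576110839844) mm [ 507. -116.] [151.  12.] 2.8
```

View pics/ztop.png

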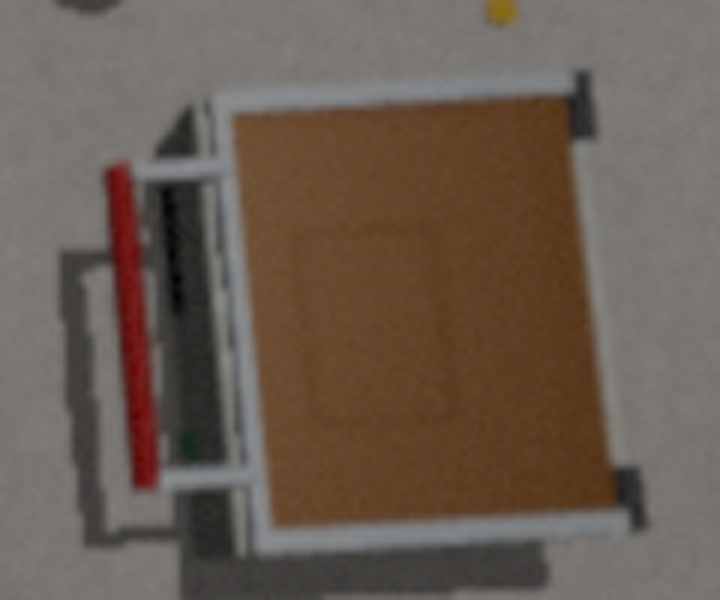

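View pics/zscene.png

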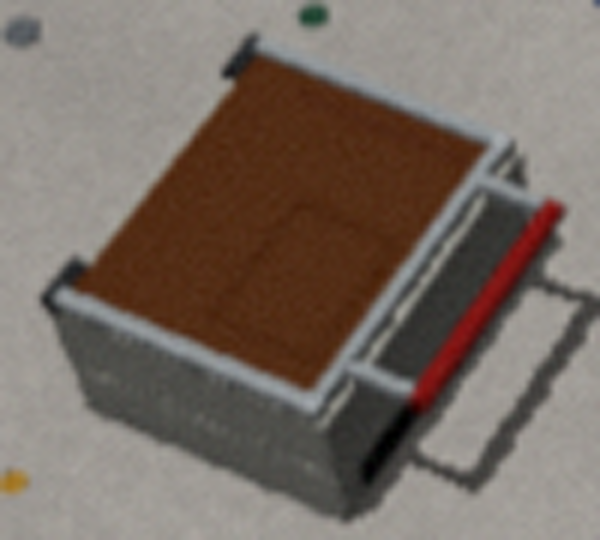

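Run:
```python
from h import *
for n in ["top","scene"]:
    d=load(n,"0")
    for c in blobs(d,(0,180,60),(5,255,255),30):
        r,b=rect_on(d,c,.107); print(n,"bar?",np.round(r[0],1),np.round(r[1]),round(r[2],1))
# panel corners and hinge lugs, tray corners (zoom/6+origin)
d=load("top","0"); f=lambda p:(np.array(p)/6+[310,150]-0.4)
print("top panel corners z.105", np.round(onz(d,f([(212,92),(258,552),(576,72),(632,530)]),.105),3)[:,:2])
print("top tray corners z.056", np.round(onz(d,f([(292,232),(318,425),(432,222),(458,412)]),.056),3)[:,:2])
d=load("scene","0"); f=lambda p:(np.array(p)/6+[120,100]-0.4)
print("scene panel z.105", np.round(onz(d,f([(320,408),(510,142),(55,298),(255,42)]),.105),3)[:,:2])
print("scene tray", np.round(onz(d,f([(218,305),(300,205),(318,350),(400,245)]),.056),3)[:,:2])
from scipy.spatial.transform import Rotation as R
s=ctrl.get_state(); print(R.from_rotvec(s["tool_rot"]).as_matrix().round(3))
```

```text
top bar? [498.7 283.9] [35. 59.] 56.3
top bar? [546.7 -84.9] [142.   9.] 2.6
top bar? [878.9 100.4] [60. 55.] 89.4
scene bar? [889.3 105.2] [53. 61.] 25.8
scene bar? [548.4 310.7] [36. 60.] 56.0
scene bar? [548.1 -83.6] [148.  13.] 3.0
top panel corners z.105 [[ 0.654 -0.127]
 [ 0.444 -0.136]
 [ 0.66  -0.293]
 [ 0.452 -0.301]]
top tray corners z.056 [[ 0.596 -0.173]
 [ 0.504 -0.179]
 [ 0.6   -0.239]
 [ 0.509 -0.245]]
scene panel z.105 [[ 0.648 -0.124]
 [ 0.446 -0.133]
 [ 0.658 -0.289]
 [ 0.455 -0.299]]
scene tray [[ 0.593 -0.238]
 [ 0.512 -0.238]
 [ 0.591 -0.172]
 [ 0.508 -0.172]]
[[ 0.437  0.899 -0.001]
 [ 0.899 -0.437 -0.001]
 [-0.001  0.    -1.   ]]
```

Request:
{"method": "drive_tool", "body": {
  "rows": [
    [[-0.81,0.88,0,0.42,0],[-0.81,0.88,0,0.42,0],[-0.81,0.88,0,0.42,0],[-0.81,0.88,0,0.42,0],[-0.81,0.88,0,0.42,0],[-0.81,0.88,0,0.42,0],[-0.81,0.88,0,0.42,150],[-0.81,0.88,0,0.42,150],[-0.81,0.88,0,0.42,150]]
  ]
}}

```text
time: 1.27
position: [0.4151, 0.2511, 0.2364]
tool_rot: [3.126, -0.309, -0.0]
ft_force: [-0.7, -0.9, -0.2]
grip_width: 0.744
```

```bash
cat >> h.py <<'E'
from scipy.spatial.transform import Rotation as Ro
def plan(x,y,z,head):
    s=ctrl.get_state(); M=Ro.from_rotvec(s["tool_rot"]).as_matrix()
    d=M.T@(np.array([x,y,z])-s["position"])/.3
    h=np.degrees(np.arctan2(M[1,0],M[0,0])); a=(h-head+180)%360-180
    print("t",s["time"],"pos",np.round(s["position"],4),"head",round(h,1),"zax",M[:,2].round(3),"grip mm",round(s["grip_width"]*87,1),"f",np.round(s["ft_force"],1))
    print("q",np.round(s["joint_positions"],2)); print("rows",d.round(3),"spin",round(a/180,3))
E
python3 -c "
from h import *
plan(.547,-.085,.18,-87.3)"
```

```text
t 1.275 pos [0.4151 0.2511 0.2364] head -11.3 zax [-0. -0. -1.] grip mm 64.7 f [-0.7 -0.9 -0.2]
q [-0.82 -0.04  0.21  1.85  0.01  1.32 -0.8 ]
rows [0.651 1.013 0.188] spin 0.422
```

Request:
{"method": "drive_tool", "body": {
  "rows": [
    [[0.65,1.0,0,0.422,150],[0.65,1.0,0,0.422,150],[0.65,1.0,0,0.422,150],[0.65,1.0,0,0.422,150],[0.65,1.0,0.1,0.422,150],[0.65,1.0,0.15,0.422,150],[0.65,1.0,0.15,0.422,150],[0.65,1.0,0.15,0.422,150],[0.65,1.0,0.15,0.422,150],[0.65,1.0,0.15,0.422,150]]
  ]
}}

```text
time: 2.52
position: [0.5468, -0.0813, 0.192]
tool_rot: [-2.273, 2.167, -0.0]
ft_force: [-0.4, 1.3, -0.0]
grip_width: 0.411
```

```bash
python3 -c "
from h import *
plan(.547,-.085,.101,-87.3)
d=shot('wrist','1'); shot('top','1')
for c in blobs(d,(0,150,40),(8,255,255),300):
    r,b=rect_on(d,c,.107); print(np.round(r[0],1),np.round(r[1]),round(r[2],1)); print(b)
"
```

```text
t 2.525 pos [ 0.5468 -0.0813  0.192 ] head -87.3 zax [ 0.001  0.    -1.   ] grip mm 35.7 f [-0.4  1.3 -0. ]
q [-0.45  0.15  0.61  1.78 -0.09  1.24 -1.34]
rows [0.012 0.    0.303] spin 0.0
[516.3 -86.4] [43. 12.] 2.6
[[494.7163   -81.32237 ]
 [495.2594   -93.318954]
 [537.83105  -91.391815]
 [537.28796  -79.39523 ]]
[581.7 -83.6] [73. 12.] 2.6
[[544.7844   -79.055885]
 [545.34143  -91.36118 ]
 [618.54333  -88.0474  ]
 [617.9863   -75.7421  ]]
```

View pics/wrist1.png

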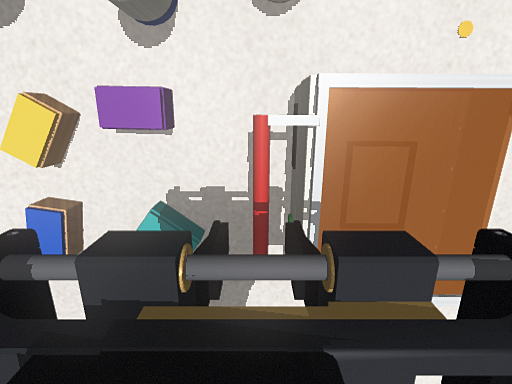

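The wrist view shows the bar (pixel column 261) between the open fingers, and it puts the bar at y ≈ -0.085, as before. I'll descend and pinch it.

Request:
{"method": "drive_tool", "body": {
  "rows": [
    [[0.012,0,0.1,0,150],[0.012,0,0.2,0,150],[0.012,0,0.27,0,150],[0.012,0,0.3,0,150],[0.012,0,0.3,0,150],[0.012,0,0.3,0,255],[0.012,0,0.3,0,255],[0.012,0,0.3,0,255],[0.012,0,0.3,0,255]]
  ],
  "grip_force": 15
}}

```text
time: 3.75
position: [0.5471, -0.0852, 0.1021]
tool_rot: [-2.269, 2.171, 0.001]
ft_force: [-0.6, 2.2, 2.7]
grip_width: 0.149
```

```bash
python3 -c "
from h import *
plan(.547,-.085,.101,-87.3)
th=np.linspace(0,1.76,20)[1:]
for t in th: print(round(t,2),np.round([(.209*(1-np.cos(t))+.004*np.sin(t))/.3,-(.209*np.sin(t)+.004*(np.cos(t)-1))/.3],3))
d=shot('wrist','2')"
```

```text
t 3.75 pos [ 0.5471 -0.0852  0.1021] head -87.5 zax [ 0.001  0.001 -1.   ] grip mm 13.0 f [-0.6  2.2  2.7]
q [-0.42  0.25  0.6   1.87 -0.16  1.07 -1.28]
rows [-0.001  0.     0.004] spin -0.001
0.09 [ 0.004 -0.064]
0.19 [ 0.014 -0.128]
0.28 [ 0.03  -0.191]
0.37 [ 0.052 -0.251]
0.46 [ 0.079 -0.31 ]
0.56 [ 0.112 -0.366]
0.65 [ 0.149 -0.418]
0.74 [ 0.192 -0.467]
0.83 [ 0.238 -0.511]
0.93 [ 0.289 -0.552]
1.02 [ 0.343 -0.587]
1.11 [ 0.4   -0.617]
1.2 [ 0.459 -0.642]
1.3 [ 0.521 -0.661]
1.39 [ 0.584 -0.674]
1.48 [ 0.648 -0.682]
1.57 [ 0.713 -0.683]
1.67 [ 0.777 -0.679]
1.76 [ 0.841 -0.668]
```

View pics/wrist2.png

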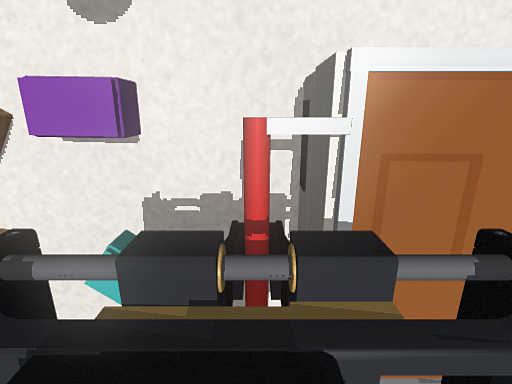

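The bar is pinched: the opening reads 13 mm on the 14 mm bar. Now I'll swing it along the arc.

Request:
{"method": "drive_tool", "body": {
  "rows": [
    [[0.004,0,-0.064,0,255],[0.014,0,-0.128,0,255],[0.03,0,-0.191,0,255],[0.052,0,-0.251,0,255],[0.079,0,-0.31,0,255],[0.112,0,-0.366,0,255],[0.149,0,-0.418,0,255],[0.192,0,-0.467,0,255],[0.238,0,-0.511,0,255],[0.289,0,-0.552,0,255],[0.343,0,-0.587,0,255],[0.4,0,-0.617,0,255],[0.459,0,-0.642,0,255],[0.521,0,-0.661,0,255],[0.584,0,-0.674,0,255],[0.648,0,-0.682,0,255],[0.713,0,-0.683,0,255],[0.777,0,-0.679,0,255],[0.841,0,-0.668,0,255],[0.841,0,-0.668,0,255]]
  ]
}}

```text
time: 6.3
position: [0.5574, -0.3412, 0.3022]
tool_rot: [2.265, -2.175, 0.004]
ft_force: [3.3, -0.3, 2.2]
grip_width: 0.156
```

```bash
python3 -c "
from h import *
plan(.557,-.340,.301,-87.3)
d=shot('scene','3')
cv2.imwrite('pics/s3.png',cv2.resize(d['img'][60:220,80:320],None,fx=3,fy=3))"
```

```text
t 6.3 pos [ 0.5574 -0.3412  0.3022] head -87.7 zax [ 0.001 -0.003 -1.   ] grip mm 13.6 f [ 3.3 -0.3  2.2]
q [-0.05  0.37  0.76  1.36 -0.25  1.51 -0.84]
rows [-0.004  0.001  0.004] spin -0.002
```

View pics/s3.png

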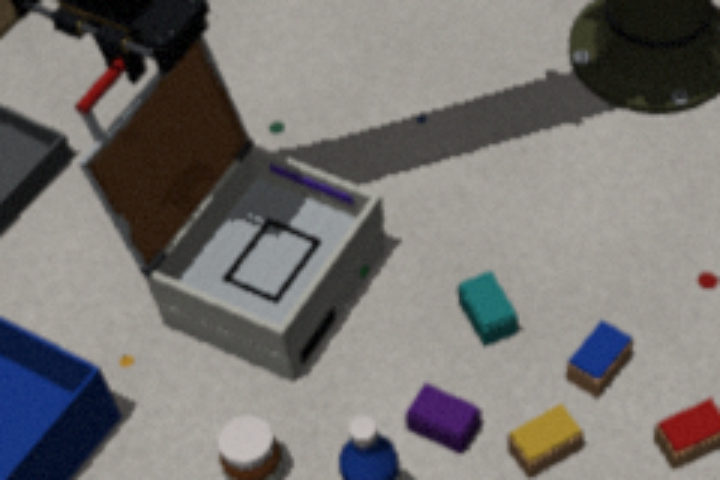

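The guard is past upright and the tray rim is in view. I'll release the bar and lift clear.

Request:
{"method": "drive_tool", "body": {
  "rows": [
    [[0,0,0,0,170],[0,0,0,0,150],[0,0,0,0,150],[0,0,0,0,150],[0,0,-0.08,0,150],[0,0,-0.18,0,150],[0,0,-0.3,0,150],[0,0,-0.3,0,150]]
  ]
}}

```text
time: 7.35
position: [0.5582, -0.3389, 0.3951]
tool_rot: [-2.269, 2.172, -0.008]
ft_force: [-0.9, 0.2, 0.5]
grip_width: 0.409
```

```bash
python3 -c "
from h import *
plan(.591,.165,.3,-27.8)
d=shot('scene','4');t=shot('top','4')
cv2.imwrite('pics/s4.png',np.vstack([cv2.resize(d['img'][60:160,80:320],None,fx=3,fy=3),cv2.resize(t['img'][150:250,220:460],None,fx=3,fy=3)]))
for n,D in (('scene',d),('top',t)):
  for c in blobs(D,(0,150,40),(8,255,255),30):
    r,b=rect_on(D,c,.305); print(n,np.round(r[0],1),np.round(r[1]),round(r[2],1))
  for c in blobs(D,(20,120,90),(34,255,255),30):
    r,b=rect_on(D,c,.04); print(n,'y',np.round(r[0],1),np.round(r[1]),round(r[2],1))
  hsv=cv2.cvtColor(D['img'],cv2.COLOR_BGR2GRAY)
"
```

```text
t 7.35 pos [ 0.5582 -0.3389  0.3951] head -87.5 zax [ 0.004 -0.003 -1.   ] grip mm 35.6 f [-0.9  0.2  0.5]
q [-0.03  0.36  0.77  1.18 -0.25  1.68 -0.85]
rows [-1.674 -0.181  0.313] spin -0.332
scene [950.9 171.6] [53. 55.] 37.1
scene [663.3 344.2] [33. 52.] 56.1
scene [ 571.5 -343.3] [120.  13.] 2.9
scene y [845.3 405. ] [21. 22.] 1.5
scene y [622.1 541.6] [ 80. 122.] 90.0
scene y [669.8 375.9] [108.  68.] 25.1
scene y [593.7 166.1] [41. 66.] 61.3
top [483.9 246.2] [29. 48.] 56.4
top [ 513.3 -347.6] [54. 12.] 1.6
top [784.4 100.2] [48. 49.] 88.6
top y [588.7 162.8] [41. 65.] 63.4
top y [647.7 559.1] [ 82. 119.] 89.1
top y [663.  373.5] [105.  68.] 26.5
top y [815.5 389.1] [23. 22.] 1.5
```

View pics/s4.png

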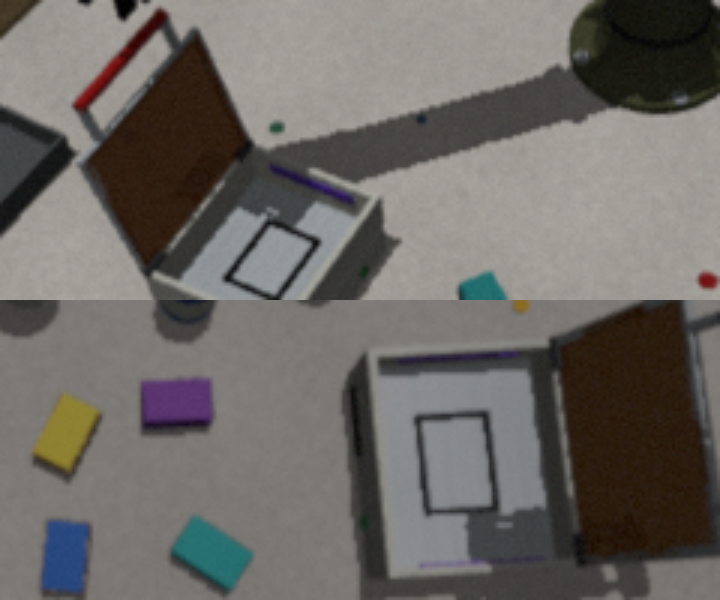

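Request:
{"method": "drive_tool", "body": {
  "rows": [
    [[-0.2,-0.02,0,0,150],[-0.4,-0.05,0,0,150],[-0.6,-0.07,0,-0.05,60],[-0.8,-0.1,0,-0.1,0],[-1.0,-0.12,0,-0.16,0],[-1.0,-0.12,0.1,-0.22,0],[-1.0,-0.12,0.2,-0.28,0],[-1.0,-0.12,0.3,-0.332,0],[-1.0,-0.12,0.3,-0.332,0]]
  ]
}}

```text
time: 8.57
position: [0.5784, -0.0363, 0.2983]
tool_rot: [3.048, -0.755, -0.011]
ft_force: [-0.6, -0.1, 0.4]
grip_width: 0.988
```

```bash
python3 -c "
from h import *
plan(.591,.165,.2,-27.8)
for n,z in (('scene',.056),('top',.056)):
  d=load(n,'4')
  g=cv2.cvtColor(d['img'],cv2.COLOR_BGR2GRAY)
  m=(g<60).astype(np.uint8)
  c=proj(d,[[.553,-.209,.056]])[0]; print(n,c)
  cs,h=cv2.findContours(m,cv2.RETR_LIST,cv2.CHAIN_APPROX_NONE)
  for k in cs:
    x,y,w,hh=cv2.boundingRect(k)
    if w>12 and w<60 and hh<60 and cv2.pointPolygonTest(k,tuple(map(float,c)),False)>0:
      r,b=rect_on(d,k,z); print(np.round(r[0],1),np.round(r[1]),round(r[2],1))
"
```

```text
t 8.575 pos [ 0.5784 -0.0363  0.2983] head -27.8 zax [-0.007 -0.    -1.   ] grip mm 86.0 f [-0.6 -0.1  0.4]
q [-0.44  0.16  0.52  1.55 -0.08  1.46 -0.4 ]
rows [-0.274 -0.614  0.327] spin -0.0
scene [169.82329221 145.44864821]
[ 554.9 -205.4] [93. 65.] 2.7
[ 552.4 -205.6] [100.  70.] 2.7
top [372.07454753 203.09385257]
```

Request:
{"method": "drive_tool", "body": {
  "rows": [
    [[-0.06,-0.15,0.08,0,0],[-0.13,-0.31,0.16,0,0],[-0.2,-0.46,0.25,0,0],[-0.274,-0.614,0.33,0,0],[-0.274,-0.614,0.4,0,0],[-0.274,-0.614,0.4,0,0]]
  ]
}}

```text
time: 9.32
position: [0.5927, 0.1648, 0.1809]
tool_rot: [3.047, -0.755, -0.003]
ft_force: [-0.5, -0.7, 0.7]
grip_width: 1.0
```

```bash
python3 -c "
from h import *
plan(.591,.165,.025,-27.8)
d=shot('wrist','5')
for c in blobs(d,(20,120,90),(34,255,255),300):
    r,b=rect_on(d,c,.04); print(np.round(r[0],1),np.round(r[1]),round(r[2],1)); print(b)
"
```

```text
t 9.325 pos [0.5927 0.1648 0.1809] head -27.8 zax [-0.003 -0.002 -1.   ] grip mm 87.0 f [-0.5 -0.7  0.7]
q [-0.64  0.29  0.39  1.63 -0.11  1.25 -0.71]
rows [-0.004  0.001  0.52 ] spin -0.0
[589.5 164.4] [39. 66.] 62.2
[[551.26117 162.5462 ]
 [609.6252  131.77441]
 [627.8145  166.27374]
 [569.4505  197.04553]]
```

View pics/wrist5.png

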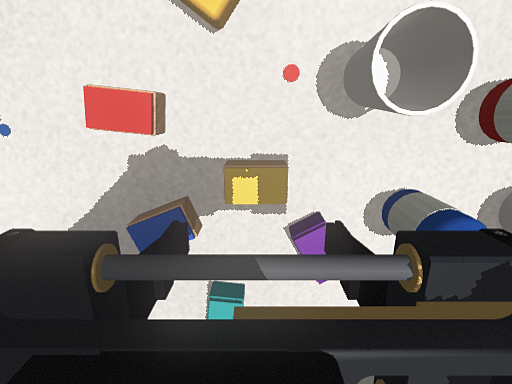

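Request:
{"method": "drive_tool", "body": {
  "rows": [
    [[-0.007,0.005,0.13,0,0],[-0.007,0.005,0.26,0,0],[-0.007,0.005,0.38,0,0],[-0.007,0.005,0.47,0,0],[-0.007,0.005,0.52,0,0],[-0.007,0.005,0.52,0,0],[-0.007,0.005,0.52,0,255],[-0.007,0.005,0.52,0,255],[-0.007,0.005,0.52,0,255],[-0.007,0.005,0.52,0,255]]
  ],
  "grip_force": 20
}}

```text
time: 10.62
position: [0.5917, 0.1644, 0.0272]
tool_rot: [-3.049, 0.753, -0.002]
ft_force: [-0.3, 0.1, 4.6]
grip_width: 0.806
```

```bash
python3 -c "
from h import *
plan(.591,.165,.18,-27.8)
"
```

```text
t 10.625 pos [0.5917 0.1644 0.0272] head -27.7 zax [ 0.002  0.001 -1.   ] grip mm 70.1 f [-0.3  0.1  4.6]
q [-0.61  0.44  0.36  1.77 -0.18  0.96 -0.66]
rows [-0.003 -0.001 -0.509] spin 0.0
```

Request:
{"method": "drive_tool", "body": {
  "rows": [
    [[0,0,-0.1,0,255],[0,0,-0.25,0,255],[0,0,-0.45,0,255],[0,0,-0.65,0,255],[0,0,-0.75,0,255],[0,0,-0.75,0,255]]
  ]
}}

```text
time: 11.38
position: [0.5923, 0.1644, 0.2537]
tool_rot: [-3.047, 0.753, -0.007]
ft_force: [-0.5, -0.4, -0.7]
grip_width: 0.801
```

```bash
python3 -c "
from h import *
plan(.552,-.06,.25,2.7)
d=shot('wrist','6')
"
```

```text
t 11.375 pos [0.5923 0.1644 0.2537] head -27.7 zax [ 0.005  0.002 -1.   ] grip mm 69.7 f [-0.5 -0.4 -0.7]
q [-0.65  0.24  0.4   1.54 -0.1   1.38 -0.72]
rows [0.229 0.725 0.01 ] spin -0.169
```

View pics/wrist6.png

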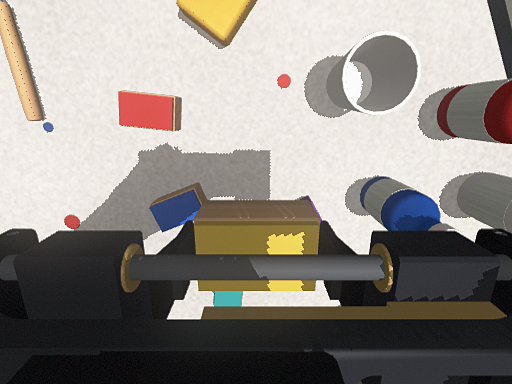

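```bash
python3 -c "
from h import *
d=load('wrist','6'); s=ctrl.get_state(); M=Ro.from_rotvec(s['tool_rot']).as_matrix()
P=onz(d,[(194.5,221),(322,221),(198,290),(318,290)],s['position'][2]+.013)
print(((P-s['position'])@M*1000).round(1))
"
```

```text
[[-33.2 -20.7 -13. ]
 [ 34.7 -20.6 -13. ]
 [-33.8  21.8 -13. ]
 [ 35.1  21.9 -13. ]]
```

Request:
{"method": "drive_tool", "body": {
  "rows": [
    [[0.05,0.16,0,-0.04,255],[0.11,0.34,0,-0.08,255],[0.17,0.53,0,-0.12,255],[0.23,0.72,0,-0.169,255],[0.23,0.72,0,-0.169,255],[0.23,0.72,0,-0.169,255]]
  ]
}}

```text
time: 12.18
position: [0.5506, -0.0586, 0.2491]
tool_rot: [-3.14, -0.072, 0.005]
ft_force: [1.3, 1.0, -0.6]
grip_width: 0.804
```

```bash
python3 -c "
from h import *
plan(.552,-.208,.14,2.7)
d=shot('wrist','7')
"
```

```text
t 12.175 pos [ 0.5506 -0.0586  0.2491] head 2.6 zax [-0.003  0.001 -1.   ] grip mm 70.0 f [ 1.3  1.  -0.6]
q [-0.4   0.11  0.49  1.69 -0.06  1.36  0.15]
rows [-0.017  0.498  0.363] spin -0.0
```

View pics/wrist7.png

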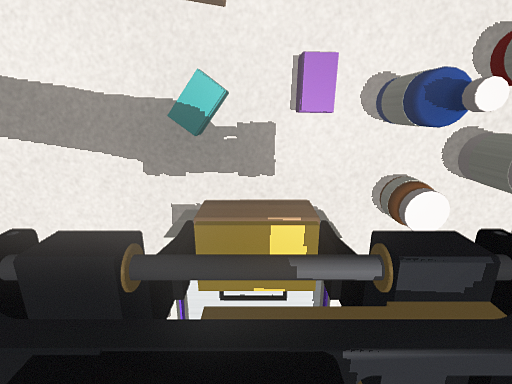

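```bash
python3 -c "
from h import *
d=load('wrist','7')
cv2.imwrite('pics/w7.png',cv2.resize(d['img'][270:325,170:350],None,fx=4,fy=4,interpolation=cv2.INTER_NEAREST))
print(onz(d,[(220,298),(287,298),(220,292),(287,292)],.056).round(4))
"
```

```text
[[ 0.5047 -0.2423  0.056 ]
 [ 0.6009 -0.2376  0.056 ]
 [ 0.5046 -0.2323  0.056 ]
 [ 0.6001 -0.2276  0.056 ]]
```

View pics/w7.png

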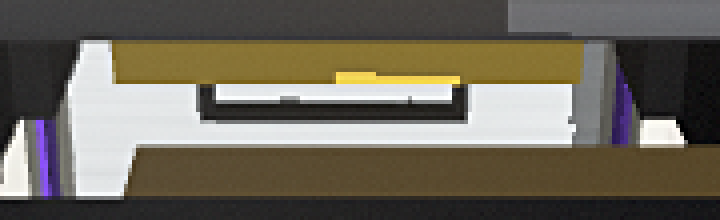

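Request:
{"method": "drive_tool", "body": {
  "rows": [
    [[-0.005,0.12,0,0,255],[-0.01,0.27,0,0,255],[-0.016,0.4,0,0,255],[-0.021,0.5,0.05,0,255],[-0.021,0.5,0.15,0,255],[-0.021,0.5,0.27,0,255],[-0.021,0.5,0.36,0,255],[-0.021,0.5,0.36,0,255]]
  ]
}}

```text
time: 13.22
position: [0.551, -0.2065, 0.1399]
tool_rot: [-3.139, -0.078, 0.009]
ft_force: [0.5, 0.6, -0.6]
grip_width: 0.803
```

```bash
python3 -c "
from h import *
plan(.551,-.209,.078,2.7)
d=shot('scene','8');t=shot('top','8')
cv2.imwrite('pics/s8.png',np.vstack([cv2.resize(d['img'][60:160,80:320],None,fx=3,fy=3),cv2.resize(t['img'][150:250,220:460],None,fx=3,fy=3)]))
"
```

```text
t 13.225 pos [ 0.551  -0.2065  0.1399] head 2.8 zax [-0.006  0.002 -1.   ] grip mm 69.9 f [ 0.5  0.6 -0.6]
q [-0.19  0.29  0.59  1.74 -0.17  1.17  0.5 ]
rows [0.001 0.009 0.206] spin 0.001
```

View pics/s8.png

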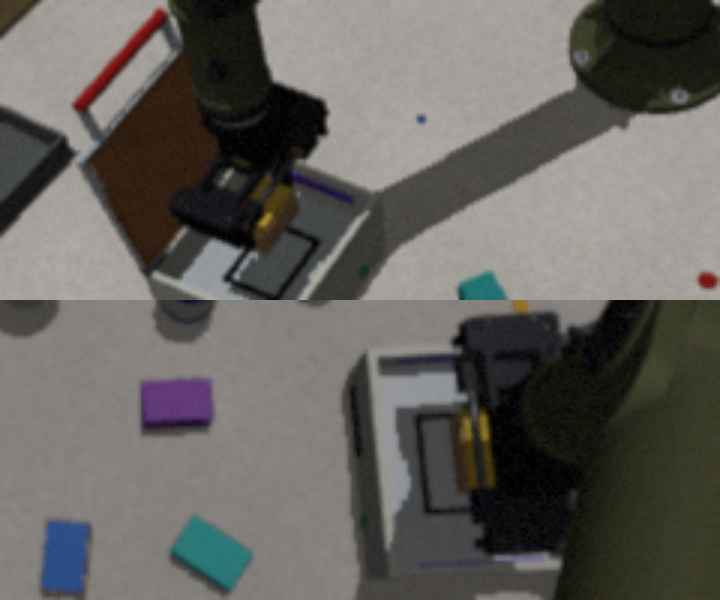

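Request:
{"method": "drive_tool", "body": {
  "rows": [
    [[0.001,0.009,0.06,0,255],[0.001,0.009,0.12,0,255],[0.001,0.009,0.16,0,255],[0.001,0.009,0.18,0,255],[0.001,0.009,0.195,0,255],[0.001,0.009,0.205,0,255],[0.001,0.009,0.205,0,255]]
  ]
}}

```text
time: 14.2
position: [0.5528, -0.212, 0.0815]
tool_rot: [-3.141, -0.073, -0.0]
ft_force: [0.3, -0.8, -1.1]
grip_width: 0.805
```

```bash
python3 -c "
from h import *
plan(.551,-.209,.077,2.7)
d=shot('wrist','9');t=shot('scene','9')
cv2.imwrite('pics/s9.png',np.vstack([cv2.resize(t['img'][90:190,110:240],(512,394)),d['img'][180:330]]))
"
```

```text
t 14.2 pos [ 0.5528 -0.212   0.0815] head 2.7 zax [ 0.  0. -1.] grip mm 70.0 f [ 0.3 -0.8 -1.1]
q [-0.16  0.36  0.58  1.79 -0.22  1.05  0.54]
rows [-0.005 -0.01   0.015] spin -0.0
```

View pics/s9.png

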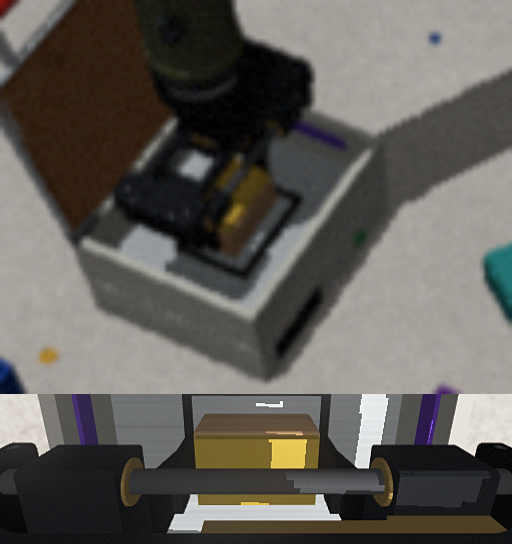

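```bash
python3 -c "
from h import *
for i in range(3):
  ctrl.get_image('wrist'); plan(.551,-.209,.077,2.7)
" | grep -v q
```

```text
t 14.35 pos [ 0.5529 -0.2121  0.0818] head 2.7 zax [ 0.001 -0.    -1.   ] grip mm 70.1 f [-0.3 -0.1 -1.2]
rows [-0.006 -0.011  0.016] spin -0.0
t 14.4 pos [ 0.5529 -0.2121  0.0818] head 2.7 zax [ 0.001 -0.    -1.   ] grip mm 69.7 f [-0.3  0.3 -0.2]
rows [-0.006 -0.01   0.016] spin -0.0
t 14.45 pos [ 0.5529 -0.212   0.0818] head 2.7 zax [ 0.001 -0.    -1.   ] grip mm 69.7 f [-0.4  0.7  0.1]
rows [-0.006 -0.01   0.016] spin -0.0
```

Request:
{"method": "drive_tool", "body": {
  "rows": [
    [[-0.006,-0.01,0,0,255],[-0.006,-0.01,0.006,0,255],[-0.006,-0.01,0.012,0,255],[-0.006,-0.01,0.017,0,255],[-0.006,-0.01,0.017,0,255],[-0.006,-0.01,0.017,0,255]]
  ]
}}

```text
time: 15.2
position: [0.5507, -0.2091, 0.0772]
tool_rot: [-3.14, -0.073, -0.0]
ft_force: [-2.8, 1.7, 5.9]
grip_width: 0.805
```

```bash
python3 -c "
from h import *
plan(.551,-.209,.077,2.7)
d=shot('wrist','10');t=shot('scene','10')
cv2.imwrite('pics/s10.png',np.vstack([cv2.resize(t['img'][90:190,110:240],(512,394)),d['img'][180:330]]))
"
```

```text
t 15.2 pos [ 0.5507 -0.2091  0.0772] head 2.7 zax [ 0.     0.001 -1.   ] grip mm 70.1 f [-2.8  1.7  5.9]
q [-0.16  0.36  0.57  1.8  -0.22  1.04  0.54]
rows [ 0.001 -0.     0.001] spin -0.0
```

View pics/s10.png

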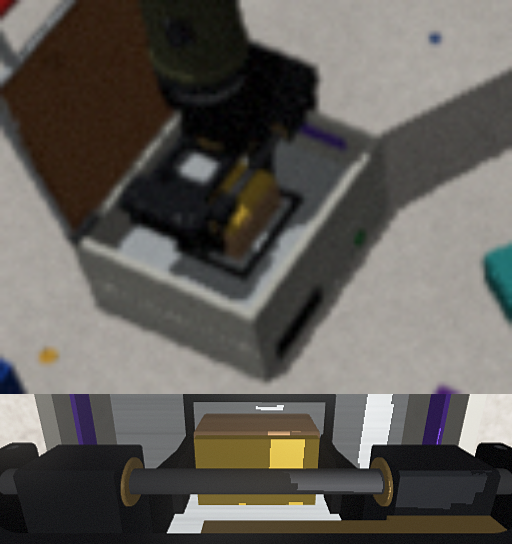

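It touches the floor at the predicted height (5.9 N) and sits inside the rim. I'll let go and rise.

Request:
{"method": "drive_tool", "body": {
  "rows": [
    [[0,0,0,0,30],[0,0,0,0,0],[0,0,0,0,0],[0,0,-0.04,0,0],[0,0,-0.12,0,0],[0,0,-0.25,0,0],[0,0,-0.4,0,0],[0,0,-0.6,0,0],[0,0,-0.6,0,0]]
  ]
}}

```text
time: 16.42
position: [0.5533, -0.2107, 0.2628]
tool_rot: [3.138, 0.073, 0.017]
ft_force: [0.0, -0.1, -0.6]
grip_width: 0.997
```

```bash
python3 -c "
from h import *
plan(.551,-.15,.4,2.7)
"
```

```text
t 16.425 pos [ 0.5533 -0.2107  0.2628] head 2.6 zax [ 0.011 -0.002 -1.   ] grip mm 86.7 f [ 0.  -0.1 -0.6]
q [-0.21  0.19  0.61  1.59 -0.12  1.38  0.46]
rows [ 0.006 -0.201 -0.458] spin -0.0
```

Request:
{"method": "drive_tool", "body": {
  "rows": [
    [[0.006,-0.1,-0.1,0,0],[0.006,-0.25,-0.25,0,0],[0.006,-0.37,-0.4,0.05,60],[0.006,-0.37,-0.46,0.1,150],[0.006,-0.37,-0.46,0.16,150],[0.006,-0.37,-0.46,0.22,150],[0.006,-0.37,-0.46,0.28,150],[0.006,-0.37,-0.46,0.34,150],[0.006,-0.37,-0.46,0.4,150],[0.006,-0.37,-0.46,0.46,150],[0.006,-0.37,-0.46,0.5,150],[0.006,-0.37,-0.46,0.5,150]]
  ]
}}

```text
time: 17.92
position: [0.5471, -0.0982, 0.3941]
tool_rot: [2.274, -2.167, -0.001]
ft_force: [-0.7, -0.3, -0.4]
grip_width: 0.412
```

```bash
python3 -c "
from h import *
plan(.558,-.345,.4,-87.3)
w=shot('wrist','11');d=shot('scene','11');t=shot('top','11')
cv2.imwrite('pics/s11.png',np.vstack([cv2.resize(d['img'][60:160,80:320],None,fx=3,fy=3),cv2.resize(t['img'][150:250,220:460],None,fx=3,fy=3)]))
for n,D in (('scene',d),('top',t),('wrist',w)):
  for c in blobs(D,(0,150,40),(8,255,255),30):
    r,b=rect_on(D,c,.306); print(n,np.round(r[0],1),np.round(r[1]),round(r[2],1))
  for c in blobs(D,(20,120,60),(34,255,255),30):
    r,b=rect_on(D,c,.09); print(n,'y',np.round(r[0],1),np.round(r[1]),round(r[2],1))
"
```

```text
t 17.925 pos [ 0.5471 -0.0982  0.3941] head -87.2 zax [-0.001  0.    -1.   ] grip mm 35.8 f [-0.7 -0.3 -0.4]
q [-0.44  0.09  0.62  1.43 -0.05  1.64 -1.34]
rows [ 0.824  0.003 -0.02 ] spin 0.0
scene [951.1 171.9] [53. 55.] 37.6
scene [664.  344.5] [33. 52.] 56.0
scene [ 557.7 -343.2] [147.  14.] 3.2
scene y [860.4 410.3] [23. 21.] 16.1
scene y [654.3 540.9] [133.  76.] 0.1
scene y [696.8 383.6] [113.  65.] 25.0
scene y [ 554.2 -205.8] [67. 42.] 2.1
top [483.5 246.1] [29. 48.] 56.3
top [781.5 100.2] [48. 53.] 88.6
top y [569.9 788.6] [123.  11.] 89.1
top y [ 542.  -209.2] [43. 53.] 89.2
top y [636.9 530.9] [ 88. 114.] 89.1
top y [649.7 358.5] [106.  66.] 26.9
top y [796.7 375.2] [22. 21.] 1.5
top y [836.3 727.5] [73. 27.] 4.7
wrist [567.2  89.8] [19. 31.] 56.7
wrist [647.   56.1] [6. 7.] 82.1
wrist y [239.2  59. ] [ 28. 124.] 2.8
wrist y [ 264.9 -380.2] [ 37. 196.] 2.8
wrist y [ 257.7 -232. ] [ 37. 103.] 2.8
wrist y [ 549.1 -209.6] [66. 41.] 2.7
wrist y [ 702.5 -265.6] [11. 12.] 2.7
wrist y [644.9 276.9] [39. 89.] 78.2
```

View pics/s11.png

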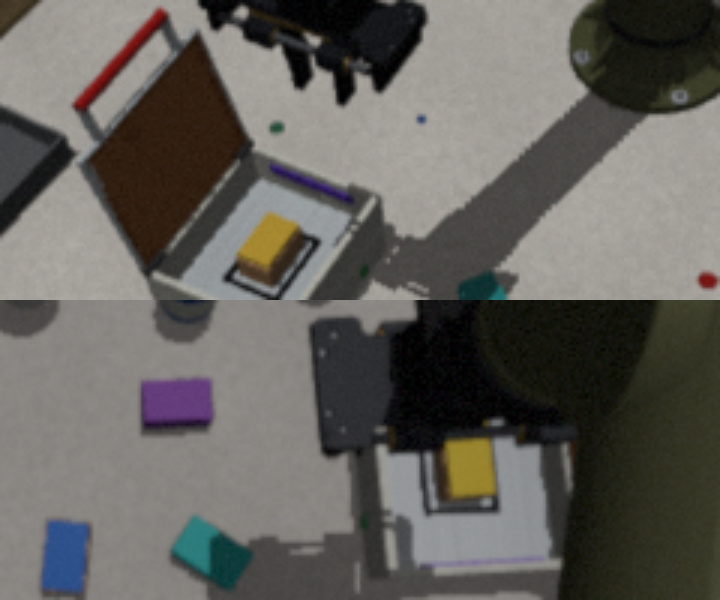

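View pics/wrist11.png

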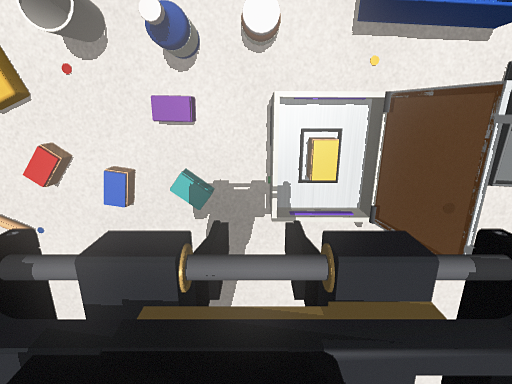

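```bash
python3 -c "
from h import *
d=load('wrist','11')
cv2.imwrite('pics/w11.png',cv2.resize(d['img'][115:195,285:355],None,fx=8,fy=7,interpolation=cv2.INTER_NEAREST))
g=cv2.cvtColor(d['img'],cv2.COLOR_BGR2HSV)[...,2]
m=np.zeros_like(g); m[120:190,290:350]=(g[120:190,290:350]<70)*255
cs,_=cv2.findContours(m,cv2.RETR_EXTERNAL,cv2.CHAIN_APPROX_NONE)
c=max(cs,key=cv2.contourArea); r,b=rect_on(d,c,.056); print(r,cv2.boundingRect(c))
"
```

```text
((509.7415771484375, -217.0985870361328), (11.084403038024902, 52.256805419921875), 2.745858907699585) (307, 176, 30, 7)
```

View pics/w11.png

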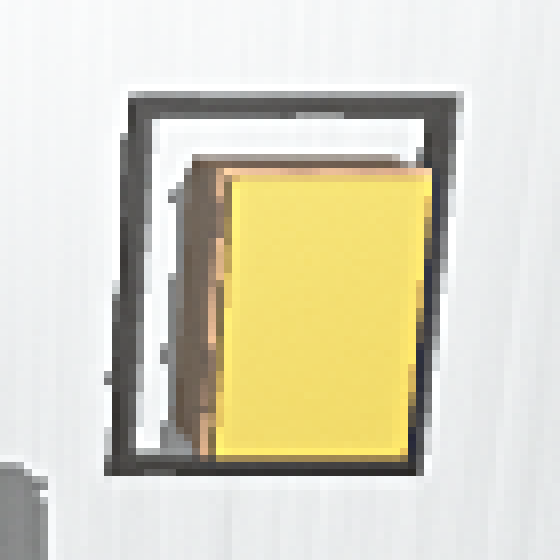

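```bash
python3 -c "
from h import *
d=load('wrist','11')
f=lambda P:np.array(P)/[8,7]+[285,115]-.5
a=onz(d,f([(130,92),(462,92),(105,474),(420,474)]),.056)
b=onz(d,f([(233,176),(432,176),(215,458),(408,458)]),.09)
print(a.round(4)[:,:2],b.round(4)[:,:2],a.mean(0),b.mean(0))
"
```

```text
[[ 0.5977 -0.1712]
 [ 0.6011 -0.2418]
 [ 0.5017 -0.1744]
 [ 0.5051 -0.2453]] [[ 0.5817 -0.1882]
 [ 0.5836 -0.2281]
 [ 0.5152 -0.1914]
 [ 0.5172 -0.2317]] [ 0.55143578 -0.20818719  0.056     ] [ 0.54944799 -0.20985731  0.09      ]
```

The block sits within about 2 mm of the tray centre. Next I'll move back over the bar, which rests at about (0.558, -0.344, 0.305).

Request:
{"method": "drive_tool", "body": {
  "rows": [
    [[0.15,0,0,0,150],[0.33,0,0,0,150],[0.5,0,0,0,150],[0.67,0,0,0,150],[0.78,0,0,0,150],[0.82,0.003,0,0,150],[0.82,0.003,0,0,150],[0.82,0.003,0,0,150]]
  ]
}}

```text
time: 19.08
position: [0.5587, -0.342, 0.3945]
tool_rot: [-2.275, 2.165, 0.001]
ft_force: [0.2, -0.3, 0.2]
grip_width: 0.412
```

```bash
python3 -c "
from h import *
w=shot('wrist','12')
plan(.558,-.344,.301,-87.3)
for c in blobs(w,(0,150,40),(8,255,255),30):
    r,b=rect_on(w,c,.306); print(np.round(r[0],1),np.round(r[1]),round(r[2],1))
"
```

```text
t 19.125 pos [ 0.5587 -0.342   0.3946] head -87.1 zax [ 0.001  0.001 -1.   ] grip mm 36.0 f [-0.3 -0.1 -0.4]
q [-0.02  0.37  0.78  1.17 -0.26  1.69 -0.83]
rows [0.007 0.003 0.312] spin 0.001
[ 528.4 -346.4] [47. 13.] 2.6
[ 592.9 -343.3] [74. 12.] 2.6
```

View pics/wrist12.png

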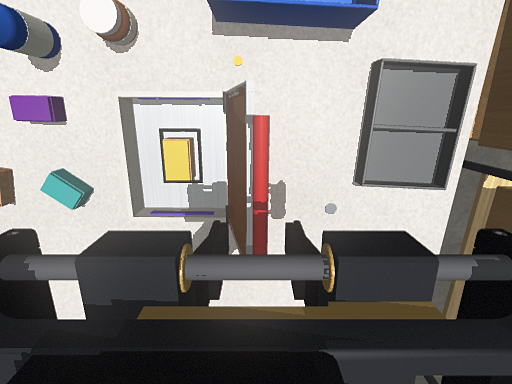

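Request:
{"method": "drive_tool", "body": {
  "rows": [
    [[0.009,0,0.1,0,150],[0.009,0,0.2,0,150],[0.009,0,0.27,0,150],[0.009,0,0.31,0,150],[0.009,0,0.31,0,150],[0.009,0,0.31,0,255],[0.009,0,0.31,0,255],[0.009,0,0.31,0,255],[0.009,0,0.31,0,255]]
  ],
  "grip_force": 15
}}

```text
time: 20.25
position: [0.5582, -0.3453, 0.302]
tool_rot: [-2.273, 2.166, 0.002]
ft_force: [-2.7, 4.3, 4.0]
grip_width: 0.156
```

```bash
python3 -c "
from h import *
plan(.558,-.344,.301,-87.3)
x=lambda t:-.209*np.cos(t)+.004*np.sin(t)
z=lambda t:.209*np.sin(t)+.004*np.cos(t)
for t in np.linspace(1.8,0,27)[1:]: print(round(t,2),np.round([(x(t)-x(1.8))/.3,-(z(t)-z(1.8))/.3],3))
"
```

```text
t 20.25 pos [ 0.5582 -0.3453  0.302 ] head -87.3 zax [ 0.     0.002 -1.   ] grip mm 13.5 f [-2.7  4.3  4. ]
q [-0.05  0.38  0.77  1.35 -0.26  1.51 -0.82]
rows [-0.004  0.001  0.003] spin 0.0
1.73 [-0.047 -0.01 ]
1.66 [-0.095 -0.017]
1.59 [-0.143 -0.021]
1.52 [-0.191 -0.021]
1.45 [-0.239 -0.018]
1.38 [-0.287 -0.012]
1.32 [-0.334 -0.002]
1.25 [-0.381  0.011]
1.18 [-0.426  0.027]
1.11 [-0.471  0.046]
1.04 [-0.513  0.068]
0.97 [-0.555  0.094]
0.9 [-0.594  0.121]
0.83 [-0.631  0.152]
0.76 [-0.666  0.185]
0.69 [-0.699  0.22 ]
0.62 [-0.729  0.258]
0.55 [-0.757  0.298]
0.48 [-0.782  0.339]
0.42 [-0.803  0.382]
0.35 [-0.822  0.427]
0.28 [-0.838  0.472]
0.21 [-0.85   0.519]
0.14 [-0.859  0.566]
0.07 [-0.865  0.614]
0.0 [-0.868  0.662]
```

Request:
{"method": "drive_tool", "body": {
  "rows": [
    [[-0.047,0,-0.01,0,255],[-0.095,0,-0.017,0,255],[-0.143,0,-0.021,0,255],[-0.191,0,-0.021,0,255],[-0.239,0,-0.018,0,255],[-0.287,0,-0.012,0,255],[-0.334,0,-0.002,0,255],[-0.381,0,0.011,0,255],[-0.426,0,0.027,0,255],[-0.471,0,0.046,0,255],[-0.513,0,0.068,0,255],[-0.555,0,0.094,0,255],[-0.594,0,0.121,0,255],[-0.631,0,0.152,0,255],[-0.666,0,0.185,0,255],[-0.699,0,0.22,0,255],[-0.729,0,0.258,0,255],[-0.757,0,0.298,0,255],[-0.757,0,0.298,0,255]]
  ]
}}

```text
time: 22.62
position: [0.5472, -0.1186, 0.2104]
tool_rot: [2.273, -2.167, -0.001]
ft_force: [4.5, 1.4, -0.8]
grip_width: 0.152
```

```bash
python3 -c "
from h import *
plan(.547,-.085,.102,-87.3)
x=lambda t:-.209*np.cos(t)+.004*np.sin(t)
z=lambda t:.209*np.sin(t)+.004*np.cos(t)
for t in np.linspace(.55,0,9)[1:]: print(round(t,2),np.round([(x(t)-x(.55))/.3,-(z(t)-z(.55))/.3],3))
"
```

```text
t 22.625 pos [ 0.5472 -0.1186  0.2104] head -87.3 zax [-0.001  0.    -1.   ] grip mm 13.2 f [ 4.5  1.4 -0.8]
q [-0.43  0.16  0.66  1.74 -0.1   1.28 -1.27]
rows [-0.112 -0.005  0.361] spin 0.0
0.48 [-0.024  0.041]
0.41 [-0.046  0.084]
0.34 [-0.064  0.128]
0.28 [-0.08   0.173]
0.21 [-0.092  0.22 ]
0.14 [-0.101  0.267]
0.07 [-0.107  0.314]
0.0 [-0.11   0.362]
```

Request:
{"method": "drive_tool", "body": {
  "rows": [
    [[-0.024,0,0.041,0,255],[-0.046,0,0.084,0,255],[-0.064,0,0.128,0,255],[-0.08,0,0.173,0,255],[-0.092,0,0.22,0,255],[-0.101,0,0.267,0,255],[-0.107,0,0.314,0,255],[-0.109,0,0.34,0,255],[-0.11,0,0.355,0,255],[-0.11,0,0.362,0,255],[-0.11,0,0.362,0,255],[-0.11,0,0.362,0,255]]
  ]
}}

```text
time: 24.12
position: [0.5457, -0.0854, 0.1025]
tool_rot: [-2.273, 2.168, 0.003]
ft_force: [1.9, 5.2, -1.8]
grip_width: 0.148
```

```bash
python3 -c "
from h import *
plan(.547,-.085,.102,-87.3)
d=shot('scene','13')
cv2.imwrite('pics/s13.png',cv2.resize(d['img'][60:220,80:320],None,fx=3,fy=3))"
```

```text
t 24.125 pos [ 0.5457 -0.0854  0.1025] head -87.3 zax [-0.001  0.002 -1.   ] grip mm 12.9 f [ 1.9  5.2 -1.8]
q [-0.44  0.25  0.62  1.87 -0.17  1.07 -1.27]
rows [-0.001 -0.005  0.002] spin 0.0
```

View pics/s13.png

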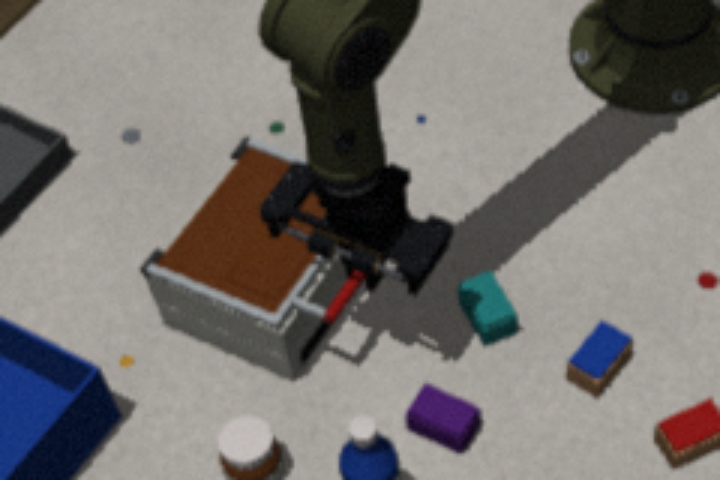

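Request:
{"method": "drive_tool", "body": {
  "rows": [
    [[0,0,0.006,0,255],[0,0,0.008,0,255],[0,0,0.008,0,255],[0,0,0.008,0,200],[0,0,0.008,0,150],[0,0,0.008,0,150],[0,0,0.008,0,150],[0,0,-0.1,0,150],[0,0,-0.25,0,150],[0,0,-0.45,0,150],[-0.15,0,-0.6,0,150],[-0.3,0,-0.6,0,150],[-0.45,0,-0.6,0,150],[-0.45,0,-0.6,0,150]]
  ]
}}

```text
time: 25.92
position: [0.5392, 0.0527, 0.2832]
tool_rot: [-2.28, 2.16, 0.002]
ft_force: [-0.2, -0.3, 0.6]
grip_width: 0.413
```

```bash
python3 -c "
from h import *
plan(.547,-.085,.102,-87.3)
d=shot('scene','14');t=shot('top','14')
cv2.imwrite('pics/s14.png',np.vstack([cv2.resize(d['img'][60:160,80:320],None,fx=3,fy=3),cv2.resize(t['img'][150:250,220:460],None,fx=3,fy=3)]))
for n,D in (('scene',d),('top',t)):
  for c in blobs(D,(0,180,60),(5,255,255),30):
    r,b=rect_on(D,c,.107); print(n,np.round(r[0],1),np.round(r[1]),round(r[2],1))
  for c in blobs(D,(105,140,80),(125,255,255),30):
    r,b=rect_on(D,c,.04); print(n,'blue',np.round(r[0],1),np.round(r[1]),round(r[2],1))
"
```

```text
t 25.925 pos [0.5392 0.0527 0.2832] head -86.9 zax [-0.     0.001 -1.   ] grip mm 36.0 f [-0.2 -0.3  0.6]
q [-0.65  0.07  0.53  1.67 -0.04  1.42 -1.63]
rows [ 0.461 -0.001  0.603] spin 0.002
scene [890.5 106.5] [56. 65.] 25.8
scene [548.1 310.7] [35. 59.] 57.0
scene [547.4 -83.9] [147.  13.] 2.7
scene blue [721.2  21.4] [40. 55.] 13.5
scene blue [473.4 177.2] [21. 63.] 87.7
scene blue [ 842.7 -418.1] [166. 249.] 0.0
top [499.1 283.9] [35. 57.] 55.3
top [877.4 100.4] [60. 58.] 89.4
top blue [469.8 174.8] [23. 60.] 89.6
top blue [ 885.7 -408.3] [255. 170.] 90.0
```

View pics/s14.png

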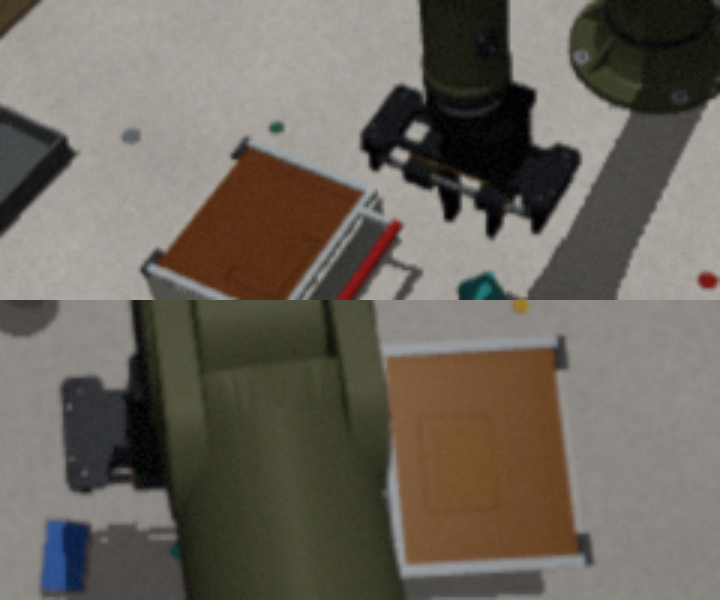

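The guard is shut: the bar is back within 1 mm of its starting place. The block shows faintly through the panel, inside the rim, and the arm is clear. The blue block's narrower mask is only the gripper's shadow. I'll hand the job in.

```bash
python3 -c "
from bench import ctrl
print(ctrl.close_job())"
```

```text
the job is handed in; nothing more can be done
None
```

The yellow-faced block is in the tray, face up and let go, and the guard was lowered by hand and is shut. I handed the job in at about 26 s; `close_job` gives no verdict.

I pinched the red bar, swung the guard past upright and let it rest on its stop. I then gripped the block across its long side, set it down with about 6 N of contact, and let go. Last, I pinched the bar again and lowered it through its whole arc before releasing it.

**Block:** with the guard still open, the wrist view put it about 2 mm from the tray's centre in each direction, with its long side along the tray's. The scene and top views disagreed with each other by up to about 5 mm, so I relied on the wrist view. With the guard shut I could only see it faintly through the amber panel, still inside the rim.

**Guard:** the bar was back within 1 mm of its starting place, in the scene view only. In the top view the arm hid it.

**Other things:** red and blue stayed where they were within a few mm. The blue block's position seemed to shift by up to 11 mm, which I put down to the gripper's shadow covering half of it, since nothing went near it. I did not re-measure the bottle, cup, sponge, jar or knife at the end.

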